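Locate a lock housing blank against both fences of a corner jig

ROBOT

A 6-joint arm with a two-finger parallel gripper is mounted at the origin on a cart in front of the work surface, level with it; the furniture and walls round the work are solid. World frame = base frame: x ahead of the robot, y to its left, z up, the work surface at z = 0. Lengths are in m, angles in rad, forces in N, time in s.
With the tool pointing down it reaches from about 0.3 to 0.875 m from the base axis. Payload 6.4 kg.
Tool frame: the origin (TCP) lies midway between the tips of the shut fingers; the grasp point (between the pads) lies 19 mm behind it (env.hold_point_z is the distance from the TCP to the grasp point, in m); z points along the fingers, y is the direction in which the jaws open and shut (so a half turn about z gives the same grasp; the last joint's range is limited). The gripper opens to 88 mm and grips with 3 to 60 N. Pads are 18 mm wide; open, the fingers measure 123 mm over their backs; the gripper's body (75 mm by 187 mm) begins 45 mm behind the grasp point.
Start: joints at [0.986, 0.181, 1.607, -0, 1.354, -0.206], TCP at [0.213, 0.534, 0.239] pointing down, gripper open.
Joint ranges: [-2.99, 2.99], [-0.89, 2.07], [0.3, 2.58], [-1.14, 4.28], [0, 2.63], [-3.12, 3.12]. Speed limits (rad/s): [2.57, 2.57, 3.01, 3.14, 3.14, 3.14].

INTERFACE

Orientations are given as a rotation vector (axis times angle).
In Python, from station import status, imaging, env gives the robot as it stands.
- The arm moves only by the tool drive_tool, never from a script. Its argument "steps" is text: rows parted by semicolons, each of 7 numbers parted by spaces: the closure, from 0 (fully open) to 1 (shut), then the shift along the tool's x, y, z each as a share of 200 mm, from -1 to 1, then the turn, a rotation vector about the tool's x, y, z each as a share of 45 degrees, from -1 to 1. In form: claw dx dy dz wx wy wz; .... A call has 1 to 20 rows; each row is the pose to reach, as a shift and turn from the pose measured when the call began, along the tool's axes at that moment; what a row does not reach only later rows make up. A row lasts 1/12 s, in which the tool goes at most 41.7 mm and 7.16 degrees, less where a joint would pass 70% of its speed; a pose out of reach is approached as far as the arm can. A call with a number of a shift or a turn outside -1 to 1 is refused whole. A call with a gripper value outside its range is refused whole. The fingers move at their own pace and stop on an object; "squeeze" is the grip in N (left out, the last holds). Time passes only in rows, so rows that repeat a pose let the fingers close. It gives the time, the measured TCP pose, the force and the opening at its end, in the units of the state.
- status.get_obs(): the state, without advancing time (a new reading comes with each control period).
- imaging.capture(name): name is "scene" or "top"; returns (picture, depth): 400x640x3 uint8, red, green, blue; 400x640 float32, m along the optical axis (not along the pixel's ray), 0 where there is no reading.
- imaging.get_calibration(name): a dict with "vertical_fov" (degrees; the focal length in pixels is half the picture's height over the tangent of half this angle, whatever the lens; pixels are square), "cx", "cy" (the principal point, pixels), "position" and "rotation" of the camera in the world. Camera axes: x right, y down, z forward; pixel columns grow to the right and rows downward; lengths in m; the calibration is good to about 2 mm. A picture is of the moment at which its call begins. get_calibration takes no time and is no camera call.
- env.finish_job(): hands the job in, once; it reports no verdict.
The state is a dict: "clock": time; "joints": joint angles; "joint_velocities": joint speeds; "joint_torque": joint torques, N m; "ee_pos": TCP position; "tool_rot": TCP orientation; "force": force on the tool from outside, world axes, zero at the start; "wrist_torque": the same for the moment, N m; "gripper_width": opening from 0.0 (shut) to 1.0 (fully open).
Only numpy, scipy, OpenCV 4.12 (cv2) and the standard library are available. Lean on these libraries where they do the work, as an engineer would, in place of code of your own. Each camera call takes 0.05 s, during which the arm holds its last target. There are 200 camera calls.

TASK

Pick the grey steel housing blank up out of its pocket in the grey tray and lay it flat on the aluminium jig plate, in the corner made by the blue stops, either end first. Press it firmly so that its long side lies flush against the two-piece long fence and its end touches the end stop, both at the same time. Finish while still holding it pressed there with the fingers, ready for clamping (do not let go), and leave everything else where it is.

Things in the scene. Friction and masses are not known exactly. Their poses are not given: they have to be found in the camera images.
- steel_blank: grey steel housing blank, a plain bar 18 (x) x 90 (y, its length) x 17 (z, height) mm, 0.11 to 0.22 kg, with a shallow slot and a small hole on top; origin at the centre of its underside. It starts in one of the tray's three pockets
- tray: grey plastic pocket tray fixed to the table, 185 (x) x 120 (y) x 10 (z) mm; origin at the centre of its underside. Three pockets side by side at x = -58, 0 and +58 mm, each 21 (x) x 93 (y) mm, long along the tray's y, 6 mm deep (pocket floor 4 mm above the table), so the blanks stand 11 mm out of the tray and can be gripped across their 18 mm width above the tray's top
- jig: aluminium corner jig plate fixed to the table, 110 (x) x 150 (y) x 10 (z) mm; origin at the centre of its underside, top face at z = 10 mm. Rigid blue stops stand on it: the long fence towards its +x, the end stop towards its -y; the -x and +y sides of the corner are open. Plate and stops are bare metal, friction about 0.5 to 0.7, so a blank bearing hard on the plate or on one stop can stick short of the other
- long_fence: the jig's long fence: two blue stop blocks in line, same origin and axes as the jig. Their contact faces lie at x = +30 mm and look to the jig's -x; they are 16 mm thick (to x = +46 mm) and 8 mm high (top 18 mm above the table); they cover y = -51 to -32 mm and y = +12 to +33 mm, leaving between them a gap 44 mm wide, open behind, in which a finger has room
- end_stop: the jig's end stop: one blue block, same origin and axes as the jig. Its contact face lies at y = -55 mm and looks to the jig's +y; it covers x = +6 to +27 mm, is 16 mm thick (to y = -71 mm) and 8 mm high (top 18 mm above the table)
- nest (a point): point on the jig plate's top face (jig x = +21, y = -10, z = +10 mm) where the middle of the blank's underside comes to lie when the blank touches long fence and end stop; its axes are the jig's, the blank's length then lies along y
- brass_blank: brass-coloured housing blank of the same size, in another pocket of the tray; origin at the centre of its underside; bystander, to be left in place
- black_lever: small black lever, 14 x 41 x 8 mm, lying in another pocket of the tray; origin at the centre of its underside; bystander, to be left in place
- setup_block: grey steel setup block 50 x 50 x 25 mm standing loose on the table beyond the jig; origin at the centre of its underside; bystander
- loupe: black eye loupe, 34 mm across, 30 mm high, standing loose on the green mat (2 mm thick); origin at the centre of its underside; bystander
There are look-alikes about, which are no part of the job. What is shaped like the steel_blank but pink is not meant.

How it is judged:
On the way:
1. the steel blank is lifted out of the tray with the fingers, its underside 20 mm or more above the table and clear of the tray (height (world z) of steel_blank above 0.02 m and contact force between the fingers and steel_blank above 0.5 N and contact force between steel_blank and tray below 0.05 N), for 0.1 s.
At the end, for the whole second after the job is handed in: Steel blank flat on the plate (2.5 mm, 0.05 rad), at rest within 3 mm of the nest in x and y and 0.035 rad of the fence line, pressing long fence and end stop with over 1.5 N each, fingers bearing on it with over 1 N; brass blank, lever, setup block, loupe within 25 mm of their start (contact force between steel_blank and long_fence above 1.5 N and contact force between steel_blank and end_stop above 1.5 N and contact force between the fingers and steel_blank above 1 N and x of steel_blank in the frame of nest between -0.003 and 0.003 m and y of steel_blank in the frame of nest between -0.003 and 0.003 m and z of steel_blank in the frame of nest between -0.0025 and 0.0025 m and angle between the y axis of steel_blank and the y axis of nest, either way round below 0.035 rad and angle between steel_blank's own z axis and vertical below 0.05 rad and linear speed of steel_blank below 0.01 m/s and distance of each of brass_blank, black_lever, setup_block, loupe from where it was at the start of the episode below 0.025 m); the arm keeps its last pose, push and grip.
It fails at once if a bystander (brass blank, black lever, setup block or loupe) is moved more than 25 mm (distance of any of brass_blank, black_lever, setup_block, loupe from where it was at the start of the episode above 0.025 m).
It also fails if it takes over 48 s, if anything falls off the work surface, if the arm or the gripper's body presses on something with over 40 N, if the wrist force passes 120 N, or if a joint passes its speed limit or range.

## Working session

There is one attempt and no reset: what is moved stays moved. The work goes in short steps, Python scripts to look and compute and a tool call to move; the robot and the scene stay as the last step left them, time stands still between calls to the robot, and variables do not carry over. Pictures are saved under pics/ and viewed, about 8 in all and at most 12, crops included, and the job is handed in when it is done.

Besides the shell and the picture viewer there is one more tool, called after "Request:" in YAML: its name, and indented under it one key for each argument. drive_tool: Moves the arm, as the interface text tells. Its arguments: {"type":"object","properties":{"steps":{"type":"string"},"squeeze":{"type":"number"}},"required":["steps"]}

```bash
mkdir -p pics; cat > h.py <<'E'
import numpy as np, cv2
from station import status, imaging, env
def cap(n):
    p,d=imaging.capture(n); return p,d,imaging.get_calibration(n)
def pts(d,c):
    f=200/np.tan(np.radians(c['vertical_fov'])/2)
    v,u=np.mgrid[0:400,0:640]
    P=np.dstack([(u-c['cx'])/f*d,(v-c['cy'])/f*d,d])
    return P@rot(c).T+np.array(c['position'])
def rot(c):
    R=np.array(c['rotation'],float)
    return R if R.shape==(3,3) else cv2.Rodrigues(R)[0]
def ray(c,u,v,z):
    f=200/np.tan(np.radians(c['vertical_fov'])/2)
    r=rot(c)@np.array([(u-c['cx'])/f,(v-c['cy'])/f,1.]); o=np.array(c['position'])
    return o+r*(z-o[2])/r[2]
E
python3 - <<'E'
from h import *
for n in('top','scene'):
    p,d,c=cap(n); print(n,c); cv2.imwrite(f'pics/{n}0.png',p[:,:,::-1]); np.savez(n+'0.npz',p=p,d=d)
print(status.get_obs(), env.hold_point_z)
E
```

```text
top {'vertical_fov': 44.2045967533621, 'cx': 318.34131616244235, 'cy': 204.26470362176698, 'position': array([ 0.49045305, -0.03728443,  1.34376333]), 'rotation': array([-2.15943571,  2.20522288, -0.0509267 ])}
scene {'vertical_fov': 48.064562686116275, 'cx': 323.96033669130054, 'cy': 194.85845523543236, 'position': array([ 0.02924992, -0.48597307,  0.83249057]), 'rotation': array([-2.23053807,  1.02585045, -0.39118773])}
{'clock': 0.1, 'joints': array([ 9.85694309e-01,  1.81461371e-01,  1.60792273e+00,  9.64958083e-06,
        1.35380861e+00, -2.06266215e-01]), 'joint_velocities': array([-8.50027244e-04, -1.28315251e-03, -1.98885322e-03,  3.85169850e-05,
       -4.26638864e-04,  1.28513619e-04]), 'joint_torque': array([ 7.48067723e-04, -4.34827173e+01, -3.42693293e+01,  7.03755696e-02,
        3.41670227e-02,  2.02810884e-05]), 'ee_pos': array([0.21234181, 0.53382439, 0.23789615]), 'tool_rot': array([-5.91407105e-01, -3.08478645e+00,  2.31299712e-03]), 'force': array([-0.53569515,  0.58689611,  0.76545077]), 'wrist_torque': array([ 0.01530426, -0.01690984, -0.01436045]), 'gripper_width': 0.99576663633658} 0.0187
```

View pics/top0.png

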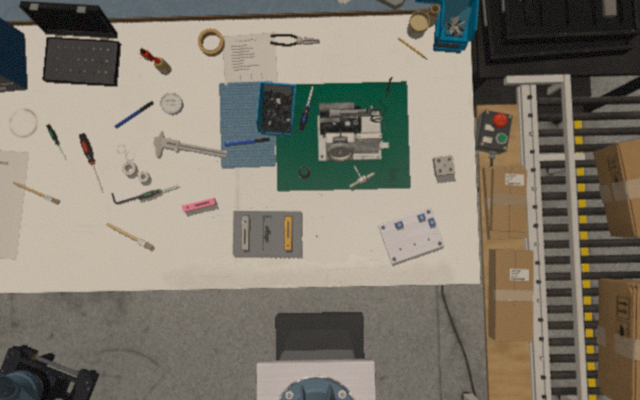

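View pics/scene0.png

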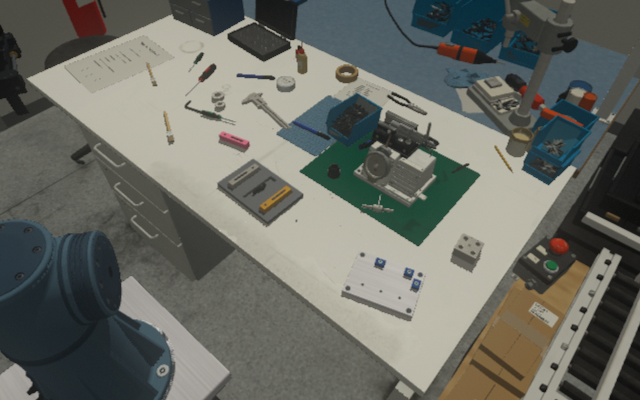

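The top view shows the steel blank in the left pocket at about (245,233), brass in the right pocket at about (289,233), the jig at (411,236) with blue stops at (399,225), (421,217) and (436,223), and the setup block at (444,165). In the scene view the blank is at (242,176) and the jig at (383,284).

```bash
python3 - <<'E'
from h import *
def big(name,box,zoom,fn):
    p=np.load(name+'0.npz')['p']; x0,y0,x1,y1=box
    cv2.imwrite('pics/'+fn,cv2.resize(p[y0:y1,x0:x1,::-1],None,fx=zoom,fy=zoom,interpolation=cv2.INTER_CUBIC)); 
for n,tb,jb in(('top',(225,200,312,268),(370,200,455,272)),('scene',(210,150,310,230),(335,240,435,325))):
    z=np.load(n+'0.npz'); p,d=z['p'],z['d']; c=imaging.get_calibration(n); P=pts(d,c)
    hsv=cv2.cvtColor(p,cv2.COLOR_RGB2HSV); print(n)
    for nm,m,zz in(('blue',(hsv[:,:,0]>98)&(hsv[:,:,0]<125)&(hsv[:,:,1]>110),.018),('yel',(hsv[:,:,0]<28)&(hsv[:,:,0]>12)&(hsv[:,:,1]>110),.021)):
        b=jb if nm=='blue' else tb
        mm=np.zeros(m.shape,np.uint8); mm[b[1]:b[3],b[0]:b[2]]=m[b[1]:b[3],b[0]:b[2]]
        k,l,s,ce=cv2.connectedComponentsWithStats(mm)
        for i in range(1,k):
            if s[i,4]>15: print(nm,s[i],ce[i].round(1),'ray',ray(c,*ce[i],zz).round(4),'depth med',np.median(P[l==i],0).round(4))
    # tray & jig via height mask
    for nm,b,h in(('tray',tb,.006),('jig',jb,.006)):
        m=np.zeros(d.shape,bool); m[b[1]:b[3],b[0]:b[2]]=True
        m&=(P[:,:,2]>h)&(P[:,:,2]<.05)&(d>0)
        Q=P[m]; r=cv2.minAreaRect(Q[:,:2].astype(np.float32)*1000); print(nm,m.sum(),r,'z pct',np.percentile(Q[:,2],[5,25,50,75,95]).round(4))
        if nm=='tray':
            m2=m&(P[:,:,2]>.016); k,l,s,ce=cv2.connectedComponentsWithStats(m2.astype(np.uint8))
            for i in range(1,k):
                if s[i,4]>30:
                    print(' bl',s[i],ray(c,*ce[i],.021).round(4),cv2.minAreaRect(P[l==i][:,:2].astype(np.float32)*1000))
    # table level nearby
    print('table z',np.median(P[tb[3]:tb[3]+6,tb[0]:tb[2],2]))
a=np.load('top0.npz')['p']; s=np.load('scene0.npz')['p']
def z(p,b): return cv2.resize(p[b[1]:b[3],b[0]:b[2],::-1],(400,300),interpolation=cv2.INTER_CUBIC)
cv2.imwrite('pics/crops.png',np.vstack([np.hstack([z(a,(225,200,313,266)),z(a,(370,204,458,270))]),np.hstack([z(s,(210,150,310,225)),z(s,(335,245,435,320))])]))
E
```

```text
top
yel [284 216   8  34 211] [288. 233.] ray [0.4974 0.0652 0.021 ] depth med [0.4947 0.0648 0.0211]
tray 2750 ((497.46612548828125, 120.74385833740234), (233.77020263671875, 176.18817138671875), 88.77848052978516) z pct [0.0068 0.0091 0.0112 0.0141 0.0227]
 bl [242 216   8  34 229] [0.5017 0.1811 0.021 ] ((501.07818603515625, 180.39935302734375), (18.409912109375, 89.03591918945312), 89.89170837402344)
 bl [285 217   7  33 223] [0.4978 0.0652 0.021 ] ((497.3932800292969, 65.12076568603516), (16.92633056640625, 85.95848846435547), 89.03563690185547)
jig 2222 ((484.7850341796875, -267.4742736816406), (223.7888946533203, 191.08895874023438), 88.40701293945312) z pct [0.0067 0.0089 0.0107 0.0127 0.0169]
table z 0.0002280878435790834
scene
blue [412 279   8   9  24] [415.9 283.5] ray [ 0.5164 -0.3206  0.018 ] depth med [ 0.5146 -0.3209  0.0175]
yel [260 186  31  27 282] [274.9 198.8] ray [0.4902 0.062  0.021 ] depth med [0.49   0.062  0.0195]
tray 2580 ((498.0261535644531, 165.3037872314453), (267.7159118652344, 123.00068664550781), 88.30323028564453) z pct [0.0072 0.0089 0.0103 0.0123 0.0215]
 bl [228 163  31  24 219] [0.4961 0.1813 0.021 ] ((498.3873291015625, 182.61431884765625), (21.661231994628906, 91.6467514038086), 86.92039489746094)
 bl [259 185  32  25 251] [0.4924 0.0657 0.021 ] ((494.9656982421875, 67.66989135742188), (22.061328887939453, 89.83999633789062), 87.27870178222656)
jig 3315 ((482.29779052734375, -264.04339599609375), (112.43330383300781, 149.96580505371094), 17.91742706298828) z pct [0.0074 0.009  0.0099 0.0111 0.0165]
table z -0.00045370407458605877
```

View pics/crops.png

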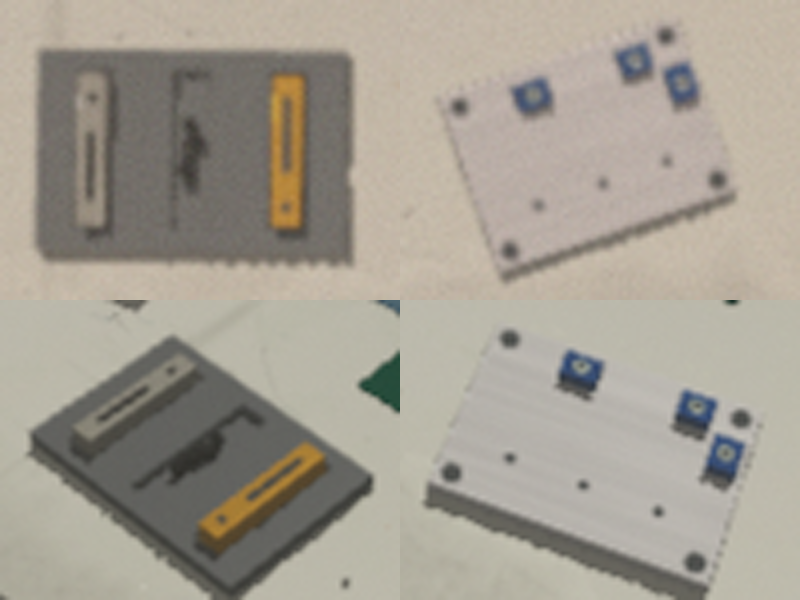

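The enlarged crops confirm it: the blank is at crop (92,150), long along world x, and the jig is turned by about 18°. The fence blocks are at (533,95) and (634,61), with the end stop at (681,84).

```bash
python3 - <<'E'
from h import *
M=np.array([[38,22.5],[38,-41.5],[16.5,-63]])/1000
for n,jb in(('top',(375,205,450,268)),('scene',(345,248,428,316))):
    z=np.load(n+'0.npz'); p,d=z['p'],z['d']; c=imaging.get_calibration(n); P=pts(d,c)
    x=p.astype(int); m=((x[:,:,2]-x[:,:,0])>25).astype(np.uint8); b=np.zeros_like(m); b[jb[1]:jb[3],jb[0]:jb[2]]=1; m*=b
    k,l,s,ce=cv2.connectedComponentsWithStats(m)
    I=sorted([i for i in range(1,k) if s[i,4]>12],key=lambda i:ce[i][0]); print(n,s[I].tolist())
    W=np.array([ray(c,*ce[i],.0165)[:2] for i in I])
    if len(W)!=3: continue
    A=M-M.mean(0);B=W-W.mean(0); th=np.arctan2((A[:,0]*B[:,1]-A[:,1]*B[:,0]).sum(),(A*B).sum())
    R=np.array([[np.cos(th),-np.sin(th)],[np.sin(th),np.cos(th)]]); t=W.mean(0)-R@M.mean(0)
    print(W.round(4).tolist(),'th',np.degrees(th),'orig',t,'nest',R@[.021,-.010]+t,'res',((M@R.T+t)-W).round(4).tolist())
    q=b.astype(bool)&(P[:,:,2]>.006)&(P[:,:,2]<.025); print(cv2.minAreaRect(P[q][:,:2].astype(np.float32)*1000))
T=cv2.Rodrigues(status.get_obs()['tool_rot'])[0]; print(T.round(3))
E
```

```text
top [[429, 218, 6, 8, 23]]
scene [[375, 258, 10, 8, 45], [404, 268, 10, 8, 45], [412, 279, 9, 10, 50]]
[[0.5118, -0.2325], [0.5316, -0.2931], [0.5174, -0.3203]] th 17.85019098399492 orig [ 0.48257699 -0.2654236 ] nest [ 0.50563137 -0.26850509] res [[0.0, 0.0002], [-0.0001, -0.0002], [0.0001, 0.0]]
((482.23638916015625, -264.264892578125), (112.24541473388672, 149.72909545898438), 18.10251808166504)
[[-0.929  0.37  -0.001]
 [ 0.37   0.929 -0.001]
 [ 0.    -0.002 -1.   ]]
```

Request:
drive_tool:
  steps: "0.6 -1 -0.55 0.4 0 0 -0.44;0.6 -1 -0.55 0.4 0 0 -0.44;0.6 -1 -0.55 0.4 0 0 -0.44;0.6 -1 -0.55 0.4 0 0 -0.44;0.6 -1 -0.55 0.4 0 0 -0.44;0.6 -1 -0.55 0.4 0 0 -0.44;0.6 -1 -0.55 0.4 0 0 -0.44;0.6 -1 -0.55 0.4 0 0 -0.44;0.6 -1 -0.55 0.4 0 0 -0.44;0.6 -1 -0.55 0.4 0 0 -0.44"
  squeeze: 30

```text
clock: 0.93
ee_pos: [0.357, 0.3586, 0.1585]
tool_rot: [-0.05, -3.141, 0.001]
force: [-0.3, 0.1, 0.4]
gripper_width: 0.4
```

```bash
cat > go.py <<'E'
from h import *; import sys
x,y,z,yaw=map(float,sys.argv[1:5])  # yaw of tool y axis, deg
o=status.get_obs(); T=cv2.Rodrigues(o['tool_rot'])[0]; 
cy=np.radians(yaw); Y=np.array([np.cos(cy),np.sin(cy),0]); Z=np.array([0,0,-1.]); D=np.column_stack([np.cross(Y,Z),Y,Z])
print('pos',o['ee_pos'].round(4),'F',o['force'].round(2),'M',o['wrist_torque'].round(2),'w',round(o['gripper_width'],3),'t',o['clock'],'yawY',np.degrees(np.arctan2(T[1,1],T[0,1])).round(2),'tilt',np.degrees(T[2,:2]).round(2))
print('shares',(T.T@(np.array([x,y,z])-o['ee_pos'])/.2).round(4),(cv2.Rodrigues(T.T@D)[0].ravel()/np.radians(45)).round(4))
E
python3 go.py .5 .181 .06 88.1
```

```text
pos [0.357  0.3586 0.1585] F [-0.25  0.12  0.39] M [ 0.06  0.01 -0.03] w 0.4 t 0.9333 yawY 88.17 tilt [ 0.02 -0.03]
shares [-0.7434 -0.8646  0.4928] [-0.0008 -0.0005  0.0015]
```

Request:
drive_tool:
  steps: "0.6 -0.74 -0.865 0.2 0 0 0;0.6 -0.74 -0.865 0.2 0 0 0;0.6 -0.74 -0.865 0.3 0 0 0;0.6 -0.74 -0.865 0.4 0 0 0;0.6 -0.74 -0.865 0.49 0 0 0;0.6 -0.74 -0.865 0.49 0 0 0;0.6 -0.74 -0.865 0.49 0 0 0;0.6 -0.74 -0.865 0.49 0 0 0;0.6 -0.74 -0.865 0.49 0 0 0;0.6 -0.74 -0.865 0.49 0 0 0"

```text
clock: 1.77
ee_pos: [0.4993, 0.1828, 0.0617]
tool_rot: [0.046, 3.14, -0.0]
force: [-0.4, -0.4, 0.4]
gripper_width: 0.402
```

```bash
python3 go.py .5 .181 .0125 88.1; python3 - <<'E'
from h import *
p,d,c=cap('scene'); s=cap('top')[0]
z=lambda p,b: cv2.resize(p[b[1]:b[3],b[0]:b[2],::-1],(400,400),interpolation=cv2.INTER_CUBIC)
cv2.imwrite('pics/c2.png',np.hstack([z(p,(200,110,300,210)),z(s,(200,180,300,280))]))
E
```

```text
pos [0.4993 0.1828 0.0617] F [-0.38 -0.36  0.43] M [ 0.04 -0.04 -0.02] w 0.402 t 1.7667 yawY 88.31 tilt [-0.07 -0.  ]
shares [-0.0036 -0.0087  0.2462] [-0.      0.0016  0.0046]
```

View pics/c2.png

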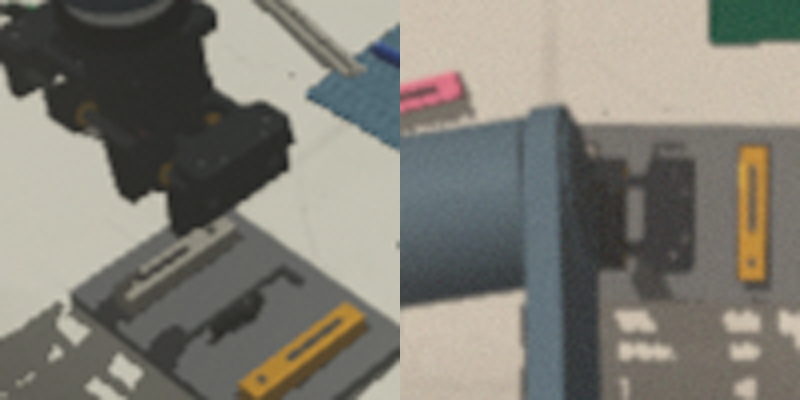

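The open fingers are over the blank (left crop, at about (195,215)). Next I descend and watch the force.

Request:
drive_tool:
  steps: "0.6 -0.004 -0.009 0.08 0 0 0;0.6 -0.004 -0.009 0.12 0 0 0;0.6 -0.004 -0.009 0.17 0 0 0;0.6 -0.004 -0.009 0.21 0 0 0;0.6 -0.004 -0.009 0.24 0 0 0;0.6 -0.004 -0.009 0.246 0 0 0;0.6 -0.004 -0.009 0.246 0 0 0;0.6 -0.004 -0.009 0.246 0 0 0;0.6 -0.004 -0.009 0.246 0 0 0"

```text
clock: 2.62
ee_pos: [0.5006, 0.1808, 0.0131]
tool_rot: [0.047, 3.139, 0.0]
force: [-0.2, -0.9, 0.1]
gripper_width: 0.397
```

```bash
python3 go.py .5 .181 .0125 88.1
```

```text
pos [0.5006 0.1808 0.0131] F [-0.15 -0.93  0.13] M [0.03 0.02 0.03] w 0.397 t 2.6167 yawY 88.3 tilt [-0.14  0.  ]
shares [0.0033 0.0011 0.003 ] [0.0001 0.0032 0.0045]
```

Request:
drive_tool:
  steps: "0.7 0 0 0.002 0 0 0;0.8 0 0 0.002 0 0 0;0.9 0 0 0.002 0 0 0;1 0 0 0.002 0 0 0;1 0 0 0.002 0 0 0;1 0 0 0.002 0 0 0;1 0 0 0.002 0 0 0;1 0 0 0.002 0 0 0;1 0 0 0.002 0 0 0;1 0 0 0.002 0 0 0"
  squeeze: 40

```text
clock: 3.45
ee_pos: [0.5009, 0.1808, 0.013]
tool_rot: [0.046, 3.138, 0.0]
force: [-0.6, 0.2, 5.4]
gripper_width: 0.199
```

```bash
python3 go.py .5 .181 .08 88.1
```

```text
pos [0.5009 0.1808 0.013 ] F [-0.55  0.22  5.38] M [0.08 0.1  0.01] w 0.199 t 3.45 yawY 88.3 tilt [-0.18  0.01]
shares [ 0.0037  0.0009 -0.335 ] [0.0001 0.0039 0.0045]
```

Request:
drive_tool:
  steps: "1 0 0 -0.03 0 0 0;1 0 0 -0.08 0 0 0;1 0 0 -0.15 0 0 0;1 0 0 -0.25 0 0 0;1 0 0 -0.35 0 0 0;1 0 0 -0.35 0 0 0;1 0 0 -0.35 0 0 0;1 0 0 -0.35 0 0 0;1 0 0 -0.35 0 0 0"

```text
clock: 4.2
ee_pos: [0.4996, 0.1806, 0.0816]
tool_rot: [0.047, 3.141, -0.0]
force: [0.5, 0.2, -2.3]
gripper_width: 0.2
```

```bash
python3 go.py .4989 -.0200 .085 50; python3 - <<'E'
from h import *
p,d,c=cap('scene'); s=cap('top')[0]
z=lambda p,b: cv2.resize(p[b[1]:b[3],b[0]:b[2],::-1],(400,400),interpolation=cv2.INTER_CUBIC)
cv2.imwrite('pics/c3.png',np.hstack([z(p,(200,110,300,210)),z(s,(200,180,300,280))]))
E
```

```text
pos [0.4996 0.1806 0.0816] F [ 0.52  0.25 -2.25] M [ 0.01 -0.    0.01] w 0.2 t 4.2 yawY 88.3 tilt [-0.03 -0.02]
shares [-0.0265 -1.0028 -0.0166] [-1.000e-04  8.000e-04  8.511e-01]
```

View pics/c3.png

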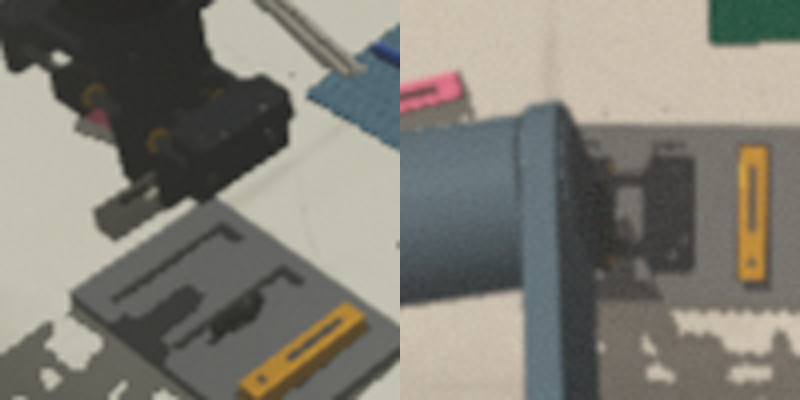

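The blank is out of the pocket and held (left crop at about (130,205)), its pocket is empty, and the wrist force is about -2.3 N, roughly the blank's weight.

Request:
drive_tool:
  steps: "1 -0.02 -0.2 -0.02 0 0 0.15;1 -0.02 -0.4 -0.02 0 0 0.3;1 -0.02 -0.6 -0.02 0 0 0.45;1 -0.02 -0.8 -0.02 0 0 0.6;1 -0.03 -1 -0.02 0 0 0.75;1 -0.03 -1 -0.02 0 0 0.85;1 -0.03 -1 -0.02 0 0 0.85;1 -0.03 -1 -0.02 0 0 0.85;1 -0.03 -1 -0.02 0 0 0.85"

```text
clock: 5.05
ee_pos: [0.4993, -0.0185, 0.0851]
tool_rot: [-1.068, -2.954, -0.0]
force: [0.2, -0.1, -1.4]
gripper_width: 0.196
```

```bash
python3 go.py .4975 -.2627 .07 17.9
```

```text
pos [ 0.4993 -0.0185  0.0851] F [ 0.15 -0.1  -1.41] M [-0.01  0.    0.  ] w 0.196 t 5.05 yawY 50.24 tilt [ 0.04 -0.01]
shares [-0.7742 -0.9443  0.0753] [-5.000e-04 -8.000e-04  7.187e-01]
```

Request:
drive_tool:
  steps: "1 -0.15 -0.18 0 0 0 0.15;1 -0.3 -0.36 0 0 0 0.3;1 -0.45 -0.54 0 0 0 0.45;1 -0.6 -0.72 0 0 0 0.6;1 -0.774 -0.944 0 0 0 0.719;1 -0.774 -0.944 0.05 0 0 0.719;1 -0.774 -0.944 0.075 0 0 0.719;1 -0.774 -0.944 0.075 0 0 0.719;1 -0.774 -0.944 0.075 0 0 0.719;1 -0.774 -0.944 0.075 0 0 0.719;1 -0.774 -0.944 0.075 0 0 0.719"

```text
clock: 5.97
ee_pos: [0.4979, -0.2607, 0.0702]
tool_rot: [-1.844, -2.542, -0.0]
force: [-0.5, 0.9, -1.3]
gripper_width: 0.196
```

```bash
python3 go.py .4975 -.2627 .022 17.9; python3 - <<'E'
from h import *
p,d,c=cap('scene'); s=cap('top')[0]
z=lambda p,b: cv2.resize(p[b[1]:b[3],b[0]:b[2],::-1],(400,400),interpolation=cv2.INTER_CUBIC)
cv2.imwrite('pics/c4.png',np.hstack([z(p,(330,215,450,335)),z(s,(360,180,460,280))]))
E
```

```text
pos [ 0.4979 -0.2607  0.0702] F [-0.5   0.95 -1.34] M [-0.07  0.04 -0.01] w 0.196 t 5.9667 yawY 18.07 tilt [ 0.05 -0.04]
shares [-0.0091 -0.005   0.241 ] [-0.0008 -0.0011  0.0037]
```

View pics/c4.png

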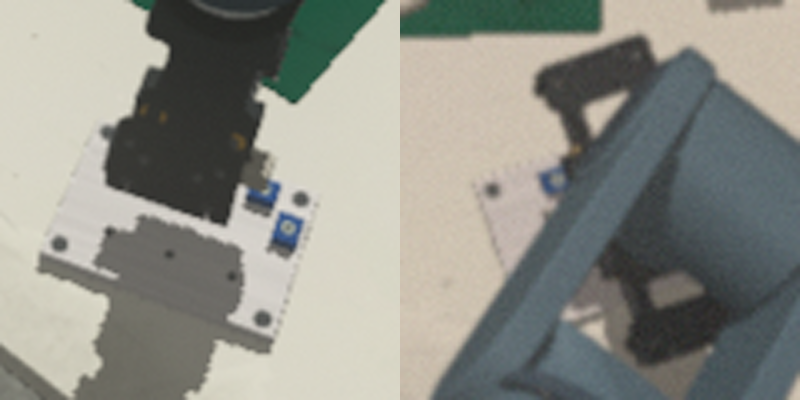

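The blank hangs over the jig, just short of the stops: left crop, its end at (258,165), with the fence block at (263,193) and the end stop at (288,230). Next I lower it.

Request:
drive_tool:
  steps: "1 -0.005 -0.005 0.06 0 0 0;1 -0.009 -0.005 0.12 0 0 0;1 -0.009 -0.005 0.17 0 0 0;1 -0.009 -0.005 0.21 0 0 0;1 -0.009 -0.005 0.235 0 0 0;1 -0.009 -0.005 0.241 0 0 0;1 -0.009 -0.005 0.241 0 0 0;1 -0.009 -0.005 0.241 0 0 0;1 -0.009 -0.005 0.241 0 0 0"

```text
clock: 6.82
ee_pos: [0.4979, -0.2637, 0.0227]
tool_rot: [1.846, 2.541, -0.0]
force: [0.0, -0.1, -1.9]
gripper_width: 0.198
```

```bash
python3 go.py .4975 -.2627 .0195 17.9; python3 - <<'E'
from h import *
p,d,c=cap('scene'); b=(355,240,435,310)
cv2.imwrite('pics/c5.png',cv2.resize(p[b[1]:b[3],b[0]:b[2],::-1],(640,560),interpolation=cv2.INTER_CUBIC))
E
```

```text
pos [ 0.4979 -0.2637  0.0227] F [ 0.02 -0.07 -1.91] M [-0.02 -0.01 -0.02] w 0.198 t 6.8167 yawY 18.02 tilt [-0.03  0.01]
shares [ 0.0054 -0.0006  0.0161] [0.0002 0.0007 0.0027]
```

View pics/c5.png

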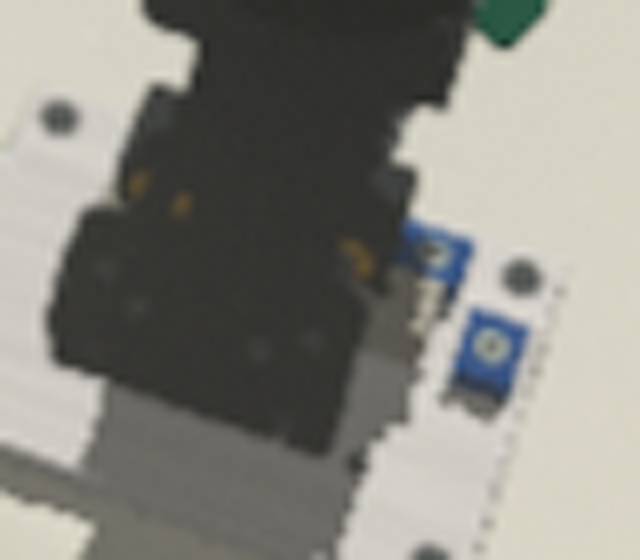

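The blank's end at (420,315) is clear of both the fence (435,255) and the end stop (490,350). Next I feel for the plate.

Request:
drive_tool:
  steps: "1 0 0 0.006 0 0 0;1 0 0 0.010 0 0 0;1 0 0 0.014 0 0 0;1 0 0 0.016 0 0 0;1 0 0 0.018 0 0 0;1 0 0 0.018 0 0 0;1 0 0 0.018 0 0 0;1 0 0 0.018 0 0 0"

```text
clock: 7.53
ee_pos: [0.498, -0.2637, 0.0192]
tool_rot: [1.846, 2.541, -0.0]
force: [0.2, 0.1, -1.2]
gripper_width: 0.197
```

```bash
python3 go.py .4975 -.2627 .0185 17.9
```

```text
pos [ 0.498  -0.2637  0.0192] F [ 0.24  0.09 -1.25] M [-0.07  0.05  0.  ] w 0.197 t 7.5333 yawY 18.02 tilt [-0.04  0.02]
shares [ 0.0054 -0.0008  0.0034] [0.0004 0.0009 0.0027]
```

Almost touching; 1 mm more.

Request:
drive_tool:
  steps: "1 0 0 0.003 0 0 0;1 0 0 0.005 0 0 0;1 0 0 0.006 0 0 0;1 0 0 0.006 0 0 0;1 0 0 0.006 0 0 0;1 0 0 0.006 0 0 0"

```text
clock: 8.03
ee_pos: [0.498, -0.2637, 0.019]
tool_rot: [1.845, 2.542, -0.0]
force: [-3.4, 2.5, 7.5]
gripper_width: 0.201
```

```bash
python3 go.py .4975 -.2627 .0185 17.9
```

```text
pos [ 0.498  -0.2637  0.019 ] F [-3.4   2.45  7.52] M [0.31 0.59 0.02] w 0.201 t 8.0333 yawY 18.03 tilt [-0.04  0.01]
shares [ 0.0058 -0.001   0.0023] [0.0001 0.0009 0.0029]
```

Request:
drive_tool:
  steps: "1 0 0.006 -0.002 0 0 0;1 0 0.012 -0.002 0 0 0;1 0 0.018 -0.002 0 0 0;1 0 0.022 -0.001 0 0 0;1 0 0.026 -0.001 0 0 0;1 0 0.029 -0.001 0 0 0;1 0 0.029 -0.001 0 0 0;1 0 0.029 -0.001 0 0 0;1 0 0.029 -0.001 0 0 0"

```text
clock: 8.78
ee_pos: [0.5036, -0.2619, 0.0191]
tool_rot: [1.845, 2.542, -0.0]
force: [0.0, -0.3, -1.5]
gripper_width: 0.198
```

```bash
cat >> go.py <<'E'
a=np.radians(17.9);u=np.array([np.cos(a),np.sin(a)]);v=np.array([-u[1],u[0]]);e=o['ee_pos'][:2]-[.5056,-.2685];f=o['force'][:2]
print('jig xy mm',(e@u*1e3).round(2),(e@v*1e3).round(2),'Fjig',(f@u).round(2),(f@v).round(2))
E
python3 go.py .4975 -.2627 .0185 17.9
```

```text
pos [ 0.5036 -0.2619  0.0191] F [ 0.   -0.34 -1.47] M [-0.08  0.08  0.02] w 0.198 t 8.7833 yawY 18.04 tilt [-0.04  0.01]
shares [ 0.0055 -0.0301  0.003 ] [0.0002 0.0008 0.003 ]
jig xy mm 0.1 6.91 Fjig -0.1 -0.33
```

Not yet on the fence; I continue in small steps.

Request:
drive_tool:
  steps: "1 0 0.003 0 0 0 0;1 0 0.005 0 0 0 0;1 0 0.008 0 0 0 0;1 0 0.010 0 0 0 0;1 0 0.010 0 0 0 0;1 0 0.010 0 0 0 0;1 0 0.010 0 0 0 0"

```text
clock: 9.37
ee_pos: [0.505, -0.2614, 0.019]
tool_rot: [-1.846, -2.542, 0.001]
force: [-4.8, -1.3, 1.0]
gripper_width: 0.195
```

```bash
python3 go.py .4975 -.2627 .0185 17.9
```

```text
pos [ 0.505  -0.2614  0.019 ] F [-4.78 -1.35  1.04] M [-0.29  0.83 -0.1 ] w 0.195 t 9.3667 yawY 18.03 tilt [-0.02 -0.04]
shares [ 0.0052 -0.0376  0.0027] [-0.0009  0.0003  0.003 ]
jig xy mm 1.6 6.98 Fjig -4.96 0.18
```

Fence contact at 5 N. I ease that off and slide to the end stop.

Request:
drive_tool:
  steps: "1 0 -0.003 -0.002 0 0 0;1 -0.006 -0.003 -0.002 0 0 0;1 -0.012 -0.003 -0.002 0 0 0;1 -0.018 -0.003 -0.002 0 0 0;1 -0.023 -0.003 -0.002 0 0 0;1 -0.028 -0.003 -0.002 0 0 0;1 -0.032 -0.003 -0.002 0 0 0;1 -0.032 -0.003 -0.002 0 0 0;1 -0.032 -0.003 -0.002 0 0 0"

```text
clock: 10.12
ee_pos: [0.5064, -0.2677, 0.0194]
tool_rot: [-1.846, -2.542, 0.001]
force: [-0.6, -0.2, -1.5]
gripper_width: 0.201
```

```bash
python3 go.py .4975 -.2627 .0185 17.9
```

```text
pos [ 0.5064 -0.2677  0.0194] F [-0.6  -0.16 -1.54] M [-0.    0.03  0.03] w 0.201 t 10.1167 yawY 18.03 tilt [-0.02 -0.04]
shares [ 0.0374 -0.0348  0.0046] [-0.0009  0.0003  0.0029]
jig xy mm 1.06 0.54 Fjig -0.62 0.03
```

Request:
drive_tool:
  steps: "1 -0.004 0 0 0 0 0;1 -0.008 0 0 0 0 0;1 -0.011 0 0 0 0 0;1 -0.014 0 0 0 0 0;1 -0.016 0 0 0 0 0;1 -0.016 0 0 0 0 0;1 -0.016 0 0 0 0 0"

```text
clock: 10.7
ee_pos: [0.5069, -0.2692, 0.0191]
tool_rot: [-1.844, -2.54, -0.001]
force: [-1.2, 6.2, 1.4]
gripper_width: 0.198
```

```bash
python3 go.py .4975 -.2627 .0185 17.9
```

```text
pos [ 0.5069 -0.2692  0.0191] F [-1.24  6.18  1.41] M [ 0.83  0.18 -0.03] w 0.198 t 10.7 yawY 18.04 tilt [ 0.15 -0.08]
shares [ 0.0455 -0.0345  0.0032] [-0.0017 -0.0034  0.0032]
jig xy mm 1.01 -1.08 Fjig 0.72 6.26
```

The end stop bears about 6 N. Next I press both together.

Request:
drive_tool:
  steps: "1 -0.006 0.002 0 0 0 0;1 -0.009 0.004 0 0 0 0;1 -0.010 0.006 0 0 0 0;1 -0.010 0.008 0 0 0 0;1 -0.010 0.008 0 0 0 0;1 -0.010 0.008 0 0 0 0;1 -0.010 0.008 0 0 0 0;1 -0.010 0.008 0 0 0 0"

```text
clock: 11.37
ee_pos: [0.5072, -0.2691, 0.019]
tool_rot: [-1.841, -2.536, -0.001]
force: [-7.5, 6.5, 7.5]
gripper_width: 0.195
```

```bash
python3 go.py .4975 -.2627 .0185 17.9
```

```text
pos [ 0.5072 -0.2691  0.019 ] F [-7.46  6.54  7.45] M [ 0.87  1.25 -0.15] w 0.195 t 11.3667 yawY 18.06 tilt [ 0.4  -0.25]
shares [ 0.0454 -0.0363  0.0029] [-0.0056 -0.0089  0.0034]
jig xy mm 1.36 -1.05 Fjig -5.09 8.52
```

Request:
drive_tool:
  steps: "1 -0.009 0.006 -0.001 0 0 0;1 -0.010 0.009 -0.001 0 0 0;1 -0.010 0.011 -0.001 0 0 0;1 -0.010 0.012 -0.001 0 0 0;1 -0.010 0.012 -0.001 0 0 0;1 -0.010 0.012 -0.001 0 0 0;1 -0.010 0.012 -0.001 0 0 0;1 -0.010 0.012 -0.001 0 0 0;1 -0.010 0.012 -0.001 0 0 0;1 -0.010 0.012 -0.001 0 0 0"

```text
clock: 12.2
ee_pos: [0.5074, -0.269, 0.019]
tool_rot: [-1.836, -2.531, 0.001]
force: [-11.2, 4.6, 10.8]
gripper_width: 0.195
```

```bash
python3 go.py .4975 -.2627 .0185 17.9;  python3 - <<'E'
from h import *
p,d,c=cap('scene'); b=(355,240,435,310); s=cap('top')[0]
cv2.imwrite('pics/c6.png',np.hstack([cv2.resize(p[b[1]:b[3],b[0]:b[2],::-1],(400,350),interpolation=cv2.INTER_CUBIC),cv2.resize(s[140:280,300:460,::-1],(400,350),interpolation=cv2.INTER_CUBIC)]))
E
python3 go.py .4975 -.2627 .0185 17.9
```

```text
pos [ 0.5074 -0.269   0.019 ] F [-11.24   4.55  10.82] M [ 0.61  1.92 -0.13] w 0.195 t 12.2 yawY 18.07 tilt [ 0.68 -0.53]
shares [ 0.0455 -0.0372  0.0036] [-0.0117 -0.015   0.0037]
jig xy mm 1.55 -1.07 Fjig -9.29 7.79
pos [ 0.5074 -0.269   0.019 ] F [-12.21   4.42   9.65] M [ 0.56  1.96 -0.11] w 0.198 t 12.3 yawY 18.07 tilt [ 0.68 -0.53]
shares [ 0.0453 -0.0371  0.0035] [-0.0118 -0.0151  0.0038]
jig xy mm 1.54 -1.04 Fjig -10.26 7.96
```

View pics/c6.png

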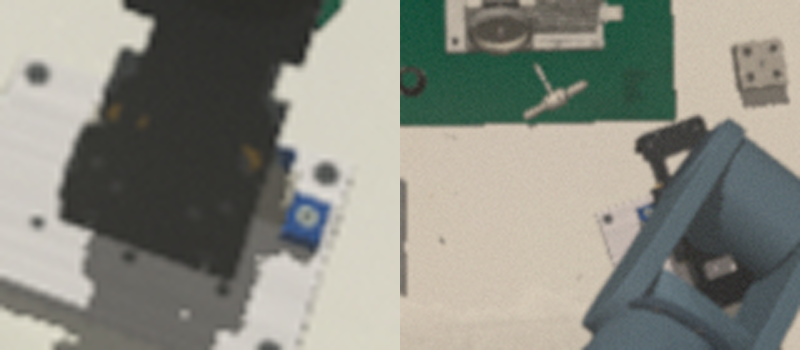

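The blank's end is at the end stop (left crop at about (290,215)) and the setup block is where it was. The tool has tilted 0.7° and presses the plate with about 11 N, so I level it and take load off the plate while keeping the side push.

Request:
drive_tool:
  steps: "1 -0.010 0.011 -0.002 -0.006 -0.008 0;1 -0.010 0.011 -0.003 -0.012 -0.015 0;1 -0.010 0.011 -0.003 -0.012 -0.015 0;1 -0.010 0.011 -0.003 -0.012 -0.015 0;1 -0.010 0.011 -0.003 -0.012 -0.015 0;1 -0.010 0.011 -0.003 -0.012 -0.015 0;1 -0.010 0.011 -0.003 -0.012 -0.015 0;1 -0.010 0.011 -0.003 -0.012 -0.015 0"

```text
clock: 12.97
ee_pos: [0.5074, -0.2691, 0.019]
tool_rot: [-1.841, -2.538, 0.001]
force: [-10.0, 3.0, 5.5]
gripper_width: 0.199
```

```bash
python3 go.py .4975 -.2627 .0185 17.9
```

```text
pos [ 0.5074 -0.2691  0.019 ] F [-9.96  3.04  5.45] M [ 0.42  1.71 -0.15] w 0.199 t 12.9667 yawY 18.08 tilt [ 0.27 -0.26]
shares [ 0.0456 -0.0371  0.003 ] [-0.0058 -0.0061  0.0041]
jig xy mm 1.53 -1.08 Fjig -8.55 5.95
```

Request:
drive_tool:
  steps: "1 -0.012 0.011 -0.002 -0.01 -0.012 0;1 -0.015 0.011 -0.004 -0.012 -0.016 0;1 -0.016 0.011 -0.004 -0.012 -0.016 0;1 -0.016 0.011 -0.004 -0.012 -0.016 0;1 -0.016 0.011 -0.004 -0.012 -0.016 0;1 -0.016 0.011 -0.004 -0.012 -0.016 0;1 -0.016 0.011 -0.004 -0.012 -0.016 0;1 -0.016 0.011 -0.004 -0.012 -0.016 0;1 -0.016 0.011 -0.004 -0.012 -0.016 0;1 -0.016 0.011 -0.004 -0.012 -0.016 0"

```text
clock: 13.8
ee_pos: [0.5074, -0.2691, 0.019]
tool_rot: [1.844, 2.543, -0.001]
force: [-10.5, 6.8, 7.7]
gripper_width: 0.198
```

```bash
python3 go.py .4975 -.2627 .0185 17.9
```

```text
pos [ 0.5074 -0.2691  0.019 ] F [-10.52   6.81   7.68] M [ 1.02  1.82 -0.2 ] w 0.198 t 13.8 yawY 18.1 tilt [-0.05 -0.01]
shares [ 0.0458 -0.0371  0.0024] [-0.0003  0.0012  0.0045]
jig xy mm 1.54 -1.12 Fjig -7.92 9.71
```

Level now. One last seating: ease off the fence, press the end stop harder with the plate lightly loaded, then press the fence.

Request:
drive_tool:
  steps: "1 -0.016 0.002 -0.004 0 0 0;1 -0.020 0.001 -0.005 0 0 0;1 -0.024 0.001 -0.005 0 -0.004 0;1 -0.026 0.001 -0.005 0 -0.008 0;1 -0.026 0.001 -0.005 0 -0.008 0;1 -0.026 0.001 -0.005 0 -0.008 0;1 -0.026 0.005 -0.005 -0.004 -0.008 0;1 -0.026 0.009 -0.005 -0.008 -0.008 0;1 -0.026 0.013 -0.005 -0.008 -0.008 0;1 -0.026 0.014 -0.005 -0.008 -0.008 0;1 -0.026 0.014 -0.005 -0.008 -0.008 0;1 -0.026 0.014 -0.005 -0.008 -0.008 0;1 -0.026 0.014 -0.005 -0.008 -0.008 0;1 -0.026 0.014 -0.005 -0.008 -0.008 0"

```text
clock: 14.97
ee_pos: [0.5074, -0.2692, 0.019]
tool_rot: [-1.842, -2.541, -0.002]
force: [-14.6, 13.3, 13.6]
gripper_width: 0.2
```

```bash
python3 go.py .4975 -.2627 .0185 17.9
```

```text
pos [ 0.5074 -0.2692  0.019 ] F [-14.57  13.35  13.57] M [ 1.93  2.46 -0.17] w 0.2 t 14.9667 yawY 18.14 tilt [ 0.2  -0.05]
shares [ 0.0463 -0.0371  0.0025] [-0.0011 -0.0045  0.0052]
jig xy mm 1.54 -1.22 Fjig -9.76 17.18
```

The plate load rose with the push, so I keep the side push and lift the command a little more.

Request:
drive_tool:
  steps: "1 -0.026 0.014 -0.006 0 -0.008 0;1 -0.026 0.014 -0.008 0 -0.008 0;1 -0.026 0.014 -0.010 0 -0.008 0;1 -0.026 0.015 -0.011 0 -0.008 0;1 -0.026 0.015 -0.011 0 -0.008 0;1 -0.026 0.015 -0.011 0 -0.008 0;1 -0.026 0.015 -0.011 0 -0.008 0;1 -0.026 0.015 -0.011 0 -0.008 0;1 -0.026 0.015 -0.011 0 -0.008 0;1 -0.026 0.015 -0.011 0 -0.008 0"

```text
clock: 15.8
ee_pos: [0.5074, -0.2692, 0.0191]
tool_rot: [-1.837, -2.535, 0.002]
force: [-11.3, 10.2, 4.6]
gripper_width: 0.203
```

```bash
python3 go.py .4975 -.2627 .0185 17.9
```

```text
pos [ 0.5074 -0.2692  0.0191] F [-11.29  10.18   4.55] M [ 1.55  1.97 -0.16] w 0.203 t 15.8 yawY 18.16 tilt [ 0.47 -0.45]
shares [ 0.0461 -0.0372  0.0034] [-0.01   -0.0104  0.0057]
jig xy mm 1.55 -1.19 Fjig -7.61 13.15
```

Friction on either stop could still carry part of the other's push. With about 20 N on each and little plate load, both stops must carry over 1.5 N even at friction 0.7, so I raise both together.

Request:
drive_tool:
  steps: "1 -0.026 0.018 -0.011 -0.006 -0.010 0;1 -0.027 0.021 -0.012 -0.012 -0.015 0;1 -0.028 0.024 -0.013 -0.016 -0.020 0;1 -0.030 0.027 -0.014 -0.020 -0.022 0;1 -0.032 0.030 -0.015 -0.020 -0.022 0;1 -0.032 0.033 -0.016 -0.020 -0.022 0;1 -0.032 0.033 -0.016 -0.020 -0.022 0;1 -0.032 0.033 -0.016 -0.020 -0.022 0;1 -0.032 0.033 -0.016 -0.020 -0.022 0;1 -0.032 0.033 -0.016 -0.020 -0.022 0"
  squeeze: 55

```text
clock: 16.63
ee_pos: [0.5076, -0.2691, 0.0191]
tool_rot: [-1.837, -2.539, 0.002]
force: [-25.4, 7.9, 9.6]
gripper_width: 0.193
```

```bash
python3 go.py .4975 -.2627 .0185 17.9
```

```text
pos [ 0.5076 -0.2691  0.0191] F [-25.39   7.88   9.57] M [ 1.    4.17 -0.13] w 0.193 t 16.6333 yawY 18.21 tilt [ 0.32 -0.34]
shares [ 0.0462 -0.038   0.0034] [-0.0075 -0.0072  0.007 ]
jig xy mm 1.74 -1.2 Fjig -21.74 15.3
```

Request:
drive_tool:
  steps: "1 -0.034 0.033 -0.018 -0.015 -0.020 0;1 -0.037 0.033 -0.020 -0.018 -0.022 0.003;1 -0.040 0.032 -0.022 -0.020 -0.022 0.005;1 -0.043 0.032 -0.024 -0.022 -0.024 0.006;1 -0.046 0.032 -0.026 -0.022 -0.024 0.006;1 -0.046 0.032 -0.026 -0.022 -0.024 0.006;1 -0.046 0.032 -0.026 -0.022 -0.024 0.006;1 -0.046 0.032 -0.026 -0.022 -0.024 0.006;1 -0.046 0.032 -0.026 -0.022 -0.024 0.006;1 -0.046 0.032 -0.026 -0.022 -0.024 0.006"

```text
clock: 17.47
ee_pos: [0.5076, -0.2692, 0.0191]
tool_rot: [-1.842, -2.536, -0.002]
force: [-21.8, 12.1, 0.5]
gripper_width: 0.194
```

```bash
python3 go.py .4975 -.2627 .0185 17.9
```

```text
pos [ 0.5076 -0.2692  0.0191] F [-21.77  12.07   0.54] M [ 1.79  3.66 -0.06] w 0.194 t 17.4667 yawY 18.01 tilt [ 0.37 -0.18]
shares [ 0.0463 -0.038   0.0035] [-0.004  -0.0081  0.0023]
jig xy mm 1.7 -1.24 Fjig -17.01 18.18
```

Both stops now carry 17–18 N and the plate load is about 2 N. Even with the stops' friction at 0.7, each must still bear over 2.5 N. I run a quick settle and bystander check, then hand in.

```bash
python3 - <<'E'
from h import *
a=np.load('top0.npz')['p'].astype(int); b=cap('top')[0].astype(int)
for n,(x0,y0,x1,y1) in dict(brass=(280,212,300,256),lever=(258,212,278,256),block=(430,150,460,185),loupe=(295,162,316,184)).items():
    print(n,np.abs(a-b)[y0:y1,x0:x1].mean().round(2))
for _ in range(8): cap('scene')
E
python3 go.py .4975 -.2627 .0185 17.9
```

```text
brass 6.73
lever 6.44
block 8.02
loupe 4.69
pos [ 0.5076 -0.2692  0.0191] F [-21.98  12.06   0.85] M [ 1.8   3.58 -0.1 ] w 0.195 t 17.9167 yawY 18.0 tilt [ 0.37 -0.18]
shares [ 0.0462 -0.038   0.0034] [-0.004  -0.0082  0.0023]
jig xy mm 1.68 -1.23 Fjig -17.21 18.24
```

Pose and forces are steady, and the bystander patches differ from the start picture only by noise.

```bash
python3 -c "
from h import *
print(env.finish_job())"
```

```text
the job is handed in; nothing more can be done
None
```

The steel blank is out of its pocket, laid in the jig corner and handed in while still gripped and pressed against both stops. The hand-in gives no verdict, so the points below are my own readings.

- **Lift:** the blank was gripped across its width and raised about 68 mm. The wrist then read about -2.3 N, roughly its weight, and the picture showed the pocket empty.
- **Seating:** I felt for the plate, the long fence and the end stop one at a time, then pressed both stops together. I lightened the load on the plate so friction could not hold the blank short of a stop.
- **Final press:** about 17 N towards the long fence and 18 N towards the end stop, with about 2 N on the plate. These are wrist readings; the force on each stop was not measured directly. Even with friction at 0.7 they leave over 2.5 N on each. Everything held steady for about 0.45 s before hand-in.
- **Angle and tilt:** the tool's yaw was 18.0°, against about 17.9° measured for the jig. Its tilt was about 0.4° (0.007 rad).
- **Bystanders:** the image patches of the brass blank, lever, setup block and loupe changed only at what looks like picture-noise level. No difference was measured in millimetres.

One check disagreed: the tool stopped 1.7 mm (x) and -1.2 mm (y) from the nest point found by camera. That is within the 3 mm limit. I put it down to the roughly 2 mm calibration error and the blank's offset in the fingers. I did not see the blank's contact with the fence directly, because the gripper hid it.

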